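# Put the lab bench in order and start the meters charging

### The arm

A 6-joint arm with a two-finger parallel gripper is mounted at the origin on the work surface. World frame = base frame: x ahead of the robot, y to its left, z up, the work surface at z = 0. Lengths are in m, angles in rad, forces in N, time in s.
With the tool pointing down it reaches from about 0.275 to 1 m from the base axis. Payload 8.4 kg.
Tool frame: the origin (TCP) lies on the centre line of the jaws, within the pads' length; the fingertips stand 17 mm ahead of it and the grasp point (between the pads) lies 2 mm behind it (bot.tcp_to_tips is the z of the fingertips in the tool frame, in m); z points along the fingers, y is the line along which they close (so a half turn about z gives the same grasp; the last joint's range is limited). The gripper opens to 85 mm and grips with 20 to 120 N. Pads are 22 mm wide; open, the fingers measure 114 mm over their backs; the gripper's body (76 mm by 85 mm) begins 54 mm behind the grasp point. The pads swing forward as they close: fully open they stand 13 mm farther back than shut.
Start: joints at [-1.125, 0.353, 1.633, -0, 1.155, -0.002], TCP at [0.271, -0.563, 0.248] pointing down, gripper open.
Joint ranges: [-2.63, 2.63], [-0.92, 2.1], [0.06, 2.66], [-1.3, 4.44], [0, 2.69], [-3.02, 3.02]. Speed limits (rad/s): [2.22, 2.22, 2.79, 3.14, 3.14, 3.14].

### API

Orientations are given as a unit quaternion [x, y, z, w].
In Python, from workcell import bot, hand, kinematics, get_obs, vision, hand_in gives the robot as it stands. The module is installed in compiled form; this text tells all that it offers. Calls block until the motion is done:
- bot.reach(position, orientation): joint-space move of the TCP to a pose.
- bot.servo_line(position, ori=None, velocity=0.15): straight line of the TCP; ori=None keeps the orientation; velocity is the mean speed in m/s.
- bot.goto_joints(angles): joint-space move.
- hand.move_gripper(opening, strength=None): finger opening in m; strength is the grip in N (None keeps the last); returns when the fingers have stopped.
- bot.dwell(seconds).
- kinematics.solve_ik(position, orientation): joint angles nearest the present ones, or None.
- get_obs(): the state.
- vision.read_camera(name): name is "side" or "top" or "wrist"; returns a dict with "frame" (384x512x3 uint8, red, green, blue), "intrinsics" (3x3 intrinsics, pixels), "view" (4x4, takes a point from world to camera coordinates). Camera axes: x right, y down, z forward; pixel columns grow to the right and rows downward; lengths in m; the calibration is good to about 2 mm. A picture is of the moment at which its call begins. There is no depth.
A pose or a line that the arm cannot do raises bot.IKError and nothing moves.
- hand_in(): hands the job in; it is judged then, once.
The state is a dict: "time_s": time; "joint_pos": joint angles; "joint_vel": joint speeds; "joint_efforts": joint torques, N m; "position": TCP position; "orientation": TCP orientation; "wrist_force": force on the tool from outside, world axes, zero at the start; "ft_torque": the same for the moment, N m; "gripper_width": finger opening in m; "grip_force": force on a finger pad.
Only numpy, scipy, OpenCV 4.12 (cv2) and the standard library are available. Lean on these libraries where they do the work, as an engineer would, in place of code of your own. Each camera call takes 0.05 s, during which the arm holds its last target. There are 200 camera calls.

### The job

Lay every multimeter on a cradle of its own on the sloping charging rest, face up, head uphill, centred and with its foot against the lip, and stand every tipped bottle upright on the rubber strip, so that all the bottles, the ones already standing included, stand in the row with their whole base on the strip. When all of that is done, push the rest's lever fully over to on. Leave the spool, the screwdriver and the pot where they are.

Things in the scene. Friction and masses are not known exactly. Their poses are not given: they have to be found in the camera images.
- rest: Fixed meter charging rest (sizes in mm): base plate 90 x 370 x 12 (y -150 to 220) with 3 sloped cradles at y = 105, 0, -105 and a lever at y = 178. Origin: plate underside, below the middle cradle. Cradle: slab 30 wide, 112 long, 10 thick on a slimmer column, rising 30 deg towards +x, surface 85 above the bench at x = 0; a lip 6 thick, 12 high across its low end. Up to 7 deg off the world axes
- cradle1 (a point): point on the sloping surface of the +y cradle where the centre of a meter's underside lies when the meter is centred on the cradle with its foot against the lip (55 mm up the slope from the lip's inner face). Its axes are those of the rest (not sloped)
- cradle2 (a point): point on the sloping surface of the middle cradle where the centre of a meter's underside lies when the meter is centred on the cradle with its foot against the lip (55 mm up the slope from the lip's inner face). Its axes are those of the rest (not sloped)
- cradle3 (a point): point on the sloping surface of the -y cradle where the centre of a meter's underside lies when the meter is centred on the cradle with its foot against the lip (55 mm up the slope from the lip's inner face). Its axes are those of the rest (not sloped)
- switch (a joint): angle of the charging rest's toggle lever: 0 = off, the lever leaning 0.5 rad from upright towards the rest's -x; 1.0 = fully on, leaning 0.5 rad towards +x. It stays where it is left and needs only a light push on its tip (a few N)
- switch_tip (a point): tip of the black toggle lever (70 mm long, ends in a round knob) on a grey block at the +y end of the rest. It swings in the rest's x-z plane
- meter1: handheld multimeter, grey rounded box 110 long x 52 wide x 30 mm thick, about 0.2 kg, lying face up on the bench in front of the rest. Origin: centre of its underside (back); x points along its length to the head (the display end), the other end being its foot; z points out of its face. Absent in some starts
- meter2: handheld multimeter, grey rounded box 110 long x 52 wide x 30 mm thick, about 0.2 kg, lying face up on the bench in front of the rest. Origin: centre of its underside (back); x points along its length to the head (the display end), the other end being its foot; z points out of its face. Absent in some starts
- meter3: handheld multimeter, grey rounded box 110 long x 52 wide x 30 mm thick, about 0.2 kg, lying face up on the bench in front of the rest. Origin: centre of its underside (back); x points along its length to the head (the display end), the other end being its foot; z points out of its face. Absent in some starts
- strip: fixed black rubber strip on the bench, 100 (x) x 440 (y) x 3 mm, the lane where the bottles stand in a row along its y axis. Origin: centre of its underside. Up to 6 degrees off the world axes
- bottle1: white square bottle tipped over, lying across the strip; body 38 x 38 x 74 mm, then a round neck and grey cap 30 mm across, 100 mm tall in all, 0.15 kg, bottom-heavy: let go with its bottom edge on the strip and leaning under 25 deg it rocks upright. Origin: centre of the square body, 37 mm above its bottom; z points to the cap, which may be on either side of the strip. May be absent
- bottle2: white square bottle tipped over, lying across the strip; body 38 x 38 x 74 mm, then a round neck and grey cap 30 mm across, 100 mm tall in all, 0.15 kg, bottom-heavy: let go with its bottom edge on the strip and leaning under 25 deg it rocks upright. Origin: centre of the square body, 37 mm above its bottom; z points to the cap, which may be on either side of the strip. May be absent
- bottle3: white square bottle tipped over, lying across the strip; body 38 x 38 x 74 mm, then a round neck and grey cap 30 mm across, 100 mm tall in all, 0.15 kg, bottom-heavy: let go with its bottom edge on the strip and leaning under 25 deg it rocks upright. Origin: centre of the square body, 37 mm above its bottom; z points to the cap, which may be on either side of the strip. May be absent
- neighbour1: the same square bottle, standing upright on the strip. Origin: centre of the square body, 37 mm above its bottom; z points to the cap
- neighbour2: the same square bottle, standing upright on the strip. Origin: centre of the square body, 37 mm above its bottom; z points to the cap
- spool: bystander: grey solder spool standing on end, 54 mm across, 45 mm tall. Origin: centre of its underside
- screwdriver: bystander: screwdriver lying on the bench, 170 mm long, beyond the rest. Origin: its underside, near its middle
- pot: bystander: black plastic pot, 72 mm across, 85 mm tall, at the left. Origin: centre of its underside
Not all that is in view belongs to the job. Leave any brown look-alike of the bottle3 alone. Leave any pink look-alike of the meter2 alone.

How it is judged:
On the way, in this order (a step that is already met when the one before it is completed fails the run):
1. every meter lies in a cradle and every bottle stands on the strip, while the lever is still off ((distance between meter1 and cradle1 below 0.014 m or distance between meter1 and cradle2 below 0.014 m or distance between meter1 and cradle3 below 0.014 m) and angle between meter1's own x axis and vertical between 0.9 and 1.2 rad and angle between each of meter1, meter2, meter3's own z axis and vertical below 0.68 rad and angle between the y axis of each of meter1, meter2, meter3 and the y axis of rest, either way round below 0.17 rad and linear speed of each of meter1, meter2, meter3, bottle1, bottle2, bottle3, neighbour1, neighbour2 below 0.02 m/s and contact force between each of meter1, meter2, meter3, bottle1, bottle2, bottle3, neighbour1, neighbour2 and the fingers below 0.1 N and (distance between meter2 and cradle1 below 0.014 m or distance between meter2 and cradle2 below 0.014 m or distance between meter2 and cradle3 below 0.014 m) and angle between meter2's own x axis and vertical between 0.9 and 1.2 rad and (distance between meter3 and cradle1 below 0.014 m or distance between meter3 and cradle2 below 0.014 m or distance between meter3 and cradle3 below 0.014 m) and angle between meter3's own x axis and vertical between 0.9 and 1.2 rad and angle between each of bottle1, bottle2, bottle3, neighbour1, neighbour2's own z axis and vertical below 0.1 rad and x of bottle1 in the frame of strip between -0.036 and 0.036 m and y of bottle1 in the frame of strip between -0.203 and 0.203 m and z of each of bottle1, bottle2, bottle3, neighbour1, neighbour2 in the frame of strip below 0.046 m and x of bottle2 in the frame of strip between -0.036 and 0.036 m and y of bottle2 in the frame of strip between -0.203 and 0.203 m and x of bottle3 in the frame of strip between -0.036 and 0.036 m and y of bottle3 in the frame of strip between -0.203 and 0.203 m and x of neighbour1 in the frame of strip between -0.036 and 0.036 m and y of neighbour1 in the frame of strip between -0.203 and 0.203 m and x of neighbour2 in the frame of strip between -0.036 and 0.036 m and y of neighbour2 in the frame of strip between -0.203 and 0.203 m and value of joint switch below 0.5 rad), for 0.2 s.
2. the lever is pushed fully over to on (value of joint switch above 0.88 rad), for 0.2 s.
At the end, for the whole second after the job is handed in: Each meter rests in its own cradle, face up, head uphill, within 14 mm of fully seated, 10 degrees of its direction, 8 of its slope; each bottle stands within 6 degrees of upright, at rest, centre within 36 mm of the strip's centre line and 203 mm of its middle; lever above 0.88 rad ((distance between meter1 and cradle1 below 0.014 m or distance between meter1 and cradle2 below 0.014 m or distance between meter1 and cradle3 below 0.014 m) and angle between meter1's own x axis and vertical between 0.9 and 1.2 rad and angle between each of meter1, meter2, meter3's own z axis and vertical below 0.68 rad and angle between the y axis of each of meter1, meter2, meter3 and the y axis of rest, either way round below 0.17 rad and linear speed of each of meter1, meter2, meter3, bottle1, bottle2, bottle3, neighbour1, neighbour2 below 0.02 m/s and contact force between each of meter1, meter2, meter3, bottle1, bottle2, bottle3, neighbour1, neighbour2 and the fingers below 0.1 N and (distance between meter2 and cradle1 below 0.014 m or distance between meter2 and cradle2 below 0.014 m or distance between meter2 and cradle3 below 0.014 m) and angle between meter2's own x axis and vertical between 0.9 and 1.2 rad and (distance between meter3 and cradle1 below 0.014 m or distance between meter3 and cradle2 below 0.014 m or distance between meter3 and cradle3 below 0.014 m) and angle between meter3's own x axis and vertical between 0.9 and 1.2 rad and angle between each of bottle1, bottle2, bottle3, neighbour1, neighbour2's own z axis and vertical below 0.1 rad and x of bottle1 in the frame of strip between -0.036 and 0.036 m and y of bottle1 in the frame of strip between -0.203 and 0.203 m and z of each of bottle1, bottle2, bottle3, neighbour1, neighbour2 in the frame of strip below 0.046 m and x of bottle2 in the frame of strip between -0.036 and 0.036 m and y of bottle2 in the frame of strip between -0.203 and 0.203 m and x of bottle3 in the frame of strip between -0.036 and 0.036 m and y of bottle3 in the frame of strip between -0.203 and 0.203 m and x of neighbour1 in the frame of strip between -0.036 and 0.036 m and y of neighbour1 in the frame of strip between -0.203 and 0.203 m and x of neighbour2 in the frame of strip between -0.036 and 0.036 m and y of neighbour2 in the frame of strip between -0.203 and 0.203 m and value of joint switch above 0.88 rad); the robot touches nothing.
It fails at once if the spool, the screwdriver or the pot is pushed more than 40 mm from its place (distance of any of spool, screwdriver, pot from where it was at the start of the episode above 0.04 m).
Of meter1, meter2, meter3 only 2 to 3 are there at a start; the rules pass over those that are not, and their reading is None.
Of bottle1, bottle2, bottle3 only 2 to 3 are there at a start; the rules pass over those that are not, and their reading is None.
At some moment in a run one of bottle1, bottle2, bottle3 may be knocked a few centimetres aside while the robot is not near it.
It also fails if it takes over 210 s, if anything falls off the work surface, if the arm or the gripper's body presses on something with over 40 N, if the wrist force passes 120 N, or if a joint passes its speed limit or range.

## Working session

There is one attempt and no reset: what is moved stays moved. The work goes in short steps, each a Python script; the robot and the scene stay as the last script left them, time stands still between calls to the robot, and variables do not carry over. Pictures are saved under pics/ and viewed, at most 14 in all, crops included, and the job is handed in when it is done.

```bash
mkdir -p pics; ls; python3 - <<'E'
from workcell import bot,hand,kinematics,get_obs,vision
import cv2,numpy as np
for n in ("top","side"):
    d=vision.read_camera(n); cv2.imwrite(f"pics/{n}0.png",cv2.resize(d["frame"][:,:,::-1],(800,600),interpolation=cv2.INTER_CUBIC))
    cv2.imwrite(f"{n}0_raw.png",d["frame"][:,:,::-1])
    print(n,d["intrinsics"].tolist(),np.round(d["view"],4).tolist())
o=get_obs();print(o)
E
```

```text
pics
top [[405.6615701549873, 0.0, 257.5972339742392], [0.0, 405.6615701549873, 188.90257289653456], [0.0, 0.0, 1.0]] [[-0.016, -0.9998, -0.0072, 0.0191], [-0.9943, 0.0166, -0.1054, 0.5099], [0.1055, 0.0054, -0.9944, 1.2753], [0.0, 0.0, 0.0, 1.0]]
side [[492.9570027783146, 0.0, 254.60867988247358], [0.0, 492.9570027783146, 189.7177616462161], [0.0, 0.0, 1.0]] [[-0.9497, -0.3129, 0.0121, 0.4625], [-0.2219, 0.6454, -0.7309, 0.1832], [0.2209, -0.6968, -0.6824, 1.448], [0.0, 0.0, 0.0, 1.0]]
{'time_s': 0.1, 'joint_pos': array([-1.12541859e+00,  3.53606082e-01,  1.63403581e+00,  2.48452157e-05,
        1.15517267e+00, -2.41015468e-03]), 'joint_vel': array([-0.00053771, -0.00053989, -0.00279289,  0.00078491, -0.00096292,
        0.00010121]), 'joint_efforts': array([ 4.49804875e-04, -6.06354260e+01, -3.42818177e+01,  4.24078360e-05,
        3.93813287e-03,  5.49501650e-06]), 'position': array([ 0.27044308, -0.56303177,  0.24762999]), 'orientation': array([ 9.75041211e-01,  2.22023113e-01, -1.23128818e-04, -5.98527790e-04]), 'wrist_force': array([ 0.31226624,  0.30662584, -0.66426995]), 'ft_torque': array([0.01085378, 0.01483017, 0.0166682 ]), 'grip_force': 0.0, 'gripper_width': 0.0852982228741158}
```

View pics/top0.png

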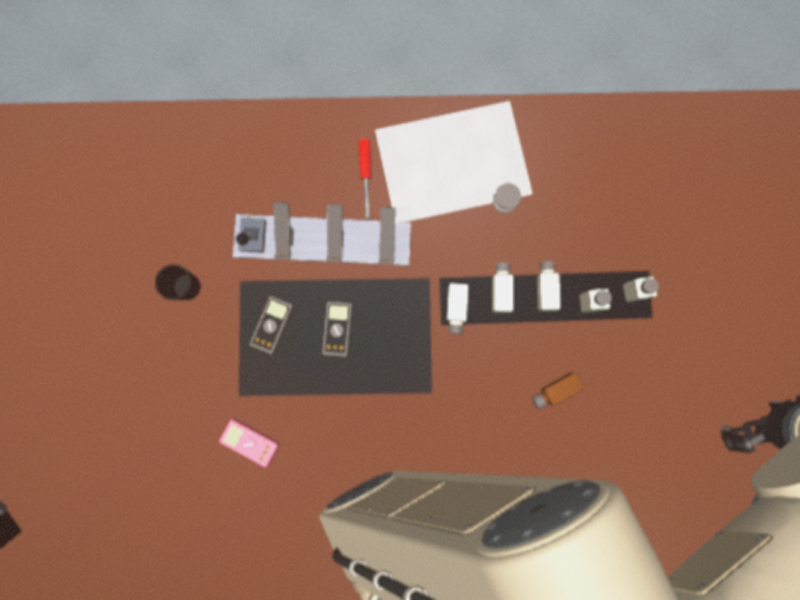

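View pics/side0.png

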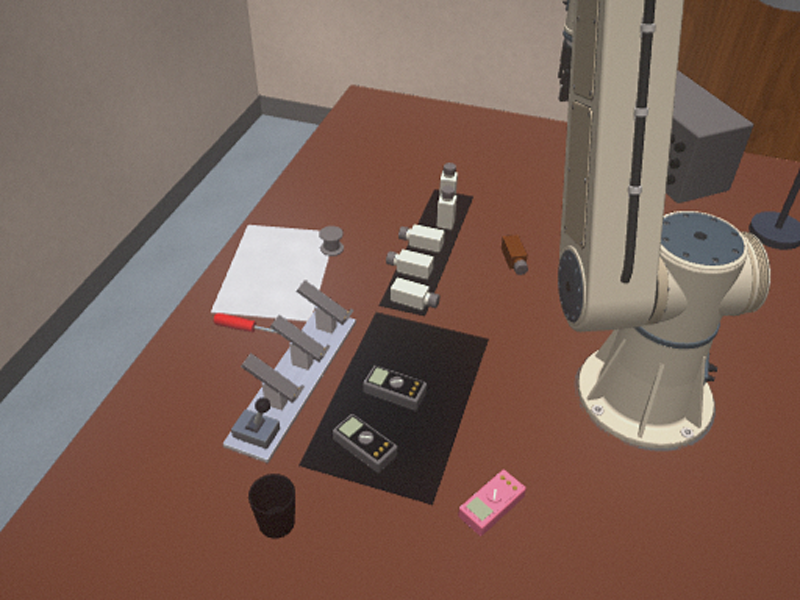

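The scene has two grey meters on the mat at top-view (270,325) and (337,329), and three white bottles lying across the strip at (457,305), (503,290) and (549,288). Two neighbours stand at (597,299) and (641,289). The brown bottle (560,390) and the pink meter (248,443) are the decoys, judged by colour, so I'll leave them. The rest's plate is at (320,240), with the lever at (245,238).

```bash
cat > h.py <<'E'
import numpy as np, cv2
from workcell import bot,hand,kinematics,get_obs,vision,hand_in
from scipy.spatial.transform import Rotation as R
def ray(d,u,v):
    V=d["view"];K=d["intrinsics"];Rm=V[:3,:3];c=-Rm.T@V[:3,3]
    r=Rm.T@(np.linalg.inv(K)@np.array([u,v,1.]));return c,r
def onz(d,p,z):
    c,r=ray(d,*p);return c+r*(z-c[2])/r[2]
def proj(d,P):
    q=d["view"][:3,:3]@np.asarray(P)+d["view"][:3,3];q=d["intrinsics"]@q;return q[:2]/q[2]
def blobs(mask,amin):
    m=cv2.morphologyEx(mask.astype(np.uint8),cv2.MORPH_OPEN,np.ones((2,2)))
    cs,_=cv2.findContours(m,cv2.RETR_EXTERNAL,cv2.CHAIN_APPROX_NONE)
    return [c for c in cs if cv2.contourArea(c)>amin]
def save(n,im,s=1): cv2.imwrite(f"pics/{n}.png",cv2.resize(im[:,:,::-1],None,fx=s,fy=s,interpolation=cv2.INTER_CUBIC))
def rectw(d,c,z):
    "min-area rectangle of a contour cast on plane z: centre, (long,short), yaw of long axis"
    w=np.array([onz(d,p[0],z)[:2] for p in c],np.float32)*1000
    (cx,cy),(a,b),t=cv2.minAreaRect(w)
    if a<b: a,b,t=b,a,t+90
    return np.array([cx,cy])/1000,(a,b),(t+90)%180-90
E
python3 - <<'E'
from h import *
d=vision.read_camera("top");im=d["frame"].astype(int);r,g,b=im[...,0],im[...,1],im[...,2]
hsv=cv2.cvtColor(d["frame"],cv2.COLOR_RGB2HSV)
yy,xx=np.mgrid[:384,:512]
roi=lambda x0,x1,y0,y1:(xx>x0*.64)&(xx<x1*.64)&(yy>y0*.64)&(yy<y1*.64)
print("samples",[im[int(y*.64),int(x*.64)].tolist() for x,y in((300,240),(350,380),(560,310),(457,305),(600,290),(650,284),(282,230),(500,350),(270,325),(258,345))])
mx=im.max(2);mn=im.min(2)
for n,m,z in (("plate",(b>130)&roi(225,415,205,275),.012),
  ("stripROI",(mx<70)&roi(435,665,260,335),.003),
  ("white",(mn>125)&roi(435,670,255,335),.041)):
  for c in blobs(m,60):
    print(n,[np.round(v,3) for v in rectw(d,c,z)],cv2.boundingRect(c))
# strip union hull
m=((mx<70)&roi(435,665,260,335)).astype(np.uint8)
hull=cv2.convexHull(np.argwhere(m)[:,::-1].astype(np.int32).reshape(-1,1,2));print("striphull",rectw(d,hull,.003),cv2.boundingRect(hull))
m=((b>130)&roi(225,412,205,270)).astype(np.uint8)
pl=max(blobs(m,5),key=cv2.contourArea); P=cv2.convexHull(np.vstack(blobs(m,20)));print("platehull",rectw(d,P,.012),cv2.boundingRect(P))
save("a_top",d["frame"][120:260,140:430],2.75)
E
```

```text
samples [[202, 204, 215], [72, 65, 62], [86, 80, 77], [239, 240, 241], [164, 160, 152], [153, 139, 134], [139, 129, 123], [153, 98, 74], [217, 214, 216], [92, 84, 82]]
plate [array([0.625, 0.093]), array([93.142, 85.641]), np.float64(-0.979)] (219, 141, 27, 29)
plate [array([0.635, 0.205]), array([96.624, 85.659]), np.float64(-0.22)] (185, 138, 27, 30)
plate [array([0.639, 0.315]), array([93.043, 91.948]), np.float64(86.338)] (150, 138, 29, 29)
plate [array([0.635, 0.004]), array([123.236,  46.137]), np.float64(-1.015)] (252, 133, 15, 38)
stripROI [array([ 0.5  , -0.317]), array([375.99 ,  91.073]), np.float64(-88.962)] (301, 176, 116, 31)
white [array([ 0.492, -0.389]), array([41.742, 41.298]), np.float64(-84.597)] (377, 186, 15, 14)
white [array([ 0.481, -0.103]), array([95.539, 41.195]), np.float64(-1.545)] (287, 182, 14, 31)
white [array([ 0.514, -0.485]), array([43.017, 40.387]), np.float64(-82.795)] (407, 178, 15, 14)
white [array([ 0.518, -0.197]), array([96.132, 38.134]), np.float64(-1.797)] (317, 170, 13, 31)
white [array([ 0.519, -0.291]), array([96.195, 41.209]), np.float64(-2.228)] (346, 169, 14, 31)
striphull (array([ 0.50323621, -0.28646594]), (432.6304931640625, 91.35245513916016), -88.9623738527298) (283, 175, 134, 32)
platehull (array([0.63826562, 0.17486371]), (374.0045471191406, 123.23603057861328), 88.98436737060547) (150, 133, 115, 38)
```

View pics/a_top.png

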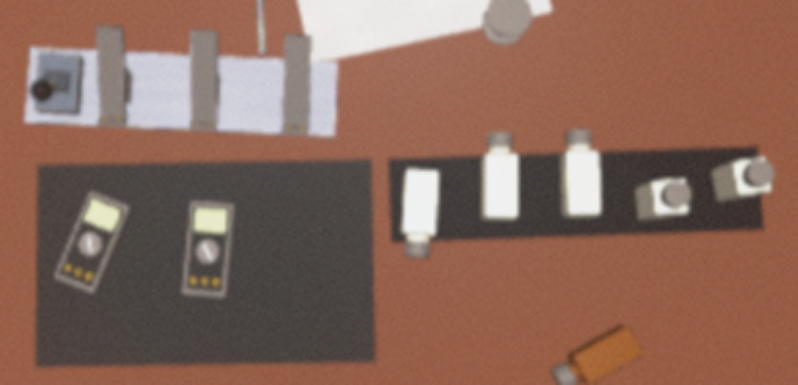

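The crop shows the rest plate corners at (31,46), (24,123), (334,137) and (338,61), and the strip corners at (389,159), (393,242), (762,229) and (758,147). The left bottle's cap points to −x, and the other two point to +x. Next I'll compute the fixed poses and check them against the second view.

```bash
python3 - <<'E'
from h import *
d=vision.read_camera("top");s=vision.read_camera("side")
f=lambda p:(140+p[0]/2.75,120+p[1]/2.75)
def quad(ps,z):
    q=np.array([onz(d,f(p),z)[:2] for p in ps]);print(np.round(q,4).tolist(),"sides",np.round([np.linalg.norm(q[i]-q[(i+1)%4])*1000 for i in range(4)]))
    return q
q=quad([(31,46),(24,123),(334,137),(338,61)],.012)  # TL(+x+y) BL(-x,+y) BR TR
y=(q[0]+q[1]-q[2]-q[3]);yaw=np.arctan2(-y[0],y[1])
Rz=lambda a:np.array([[np.cos(a),-np.sin(a)],[np.sin(a),np.cos(a)]])
c=q.mean(0)-Rz(yaw)@[0,.035];print("rest",c,np.degrees(yaw))
t=quad([(389,159),(393,242),(762,229),(758,147)],.003)
y=(t[0]+t[1]-t[2]-t[3]);ys=np.arctan2(-y[0],y[1]);print("strip",t.mean(0),np.degrees(ys))
for ps in ([(90,192),(130,207),(95,292),(54,276)],[(190,201),(233,203),(225,298),(182,294)]):
    m=quad(ps,.03);x=m[0]+m[1]-m[2]-m[3];print("meter",m.mean(0),np.degrees(np.arctan2(x[1],x[0])))
im=s["frame"].copy()
def dot(P,col):
    for n,dd,I in(("s",s,im),("t",d,it)):
        cv2.circle(I,tuple(np.round(proj(dd,P)).astype(int)),2,col,-1)
it=d["frame"].copy()
W=lambda p:np.r_[c+Rz(yaw)@p[:2],p[2]]
for x,yy in((45,220),(45,-150),(-45,-150),(-45,220)):dot(W((x/1e3,yy/1e3,.012)),(255,0,0))
for yy in(.105,0,-.105):
    for X in(-.0485,.0485):dot(W((X,yy,.085+X*np.tan(np.pi/6))),(0,255,0))
Ws=lambda p:np.r_[t.mean(0)+Rz(ys)@p[:2],p[2]]
for x,yy in((50,220),(50,-220),(-50,-220),(-50,220)):dot(Ws((x/1e3,yy/1e3,.003)),(255,0,0))
a=im[100:300,120:320];b=it[120:220,140:440]
save("chk",np.vstack([cv2.resize(a,(400,400)),cv2.resize(b,(600,200))[:,:400]]) if 0 else np.vstack([np.pad(cv2.resize(a,(400,400)),((0,0),(0,200),(0,0))),cv2.resize(b,(600,200))]))
E
```

```text
[[0.6906, 0.3588], [0.5972, 0.366], [0.5741, -0.0027], [0.6658, -0.0091]] sides [ 94. 369.  92. 369.]
rest [0.62967355 0.14332673] -3.722060414753692
[[0.5479, -0.0679], [0.4488, -0.0704], [0.4571, -0.5064], [0.5549, -0.5072]] sides [ 99. 436.  98. 439.]
strip [ 0.5021508 -0.2879759] 0.9951980091080572
[[0.5114, 0.2829], [0.493, 0.2362], [0.3951, 0.2764], [0.4143, 0.3241]] sides [ 50. 106.  51. 105.]
meter [0.45346883 0.27991172] -22.65149977207573
[[0.4989, 0.1663], [0.4957, 0.1162], [0.3858, 0.1262], [0.3912, 0.1759]] sides [ 50. 110.  50. 108.]
meter [0.44291175 0.14614884] -5.160132005631222
```

View pics/chk.png

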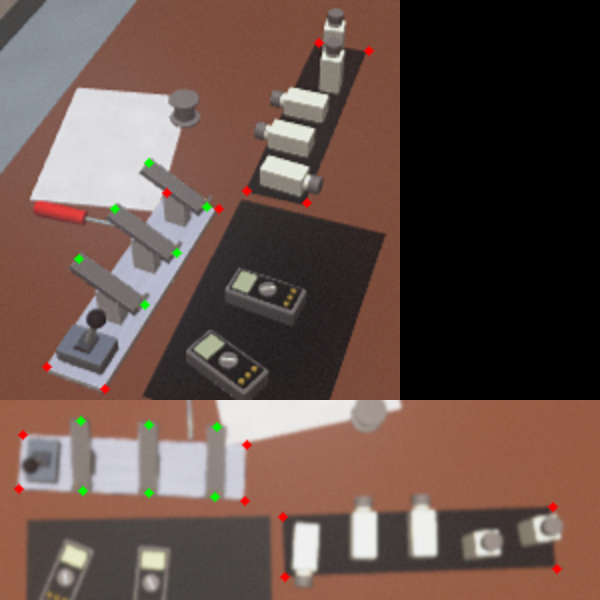

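The side and top overlays line up with the corners of the rest and the strip, and with the cradle ends. Next is a close wrist look over the meters and the rest, plus some IK checks.

```bash
cat >> h.py <<'E'
RC=np.array([.62967,.14333]);RY=-3.72;SC=np.array([.50215,-.28798]);SY=.995
def zr(a):return R.from_euler('z',a,degrees=True)
def rest(p):p=np.asarray(p,float);return zr(RY).apply(p)+np.r_[RC,0]
def strip(p):p=np.asarray(p,float);return zr(SY).apply(p)+np.r_[SC,0]
def tool(yaw,tilt,flip):
    "tool down, closing along local y, tilt>0: points towards local +x"
    return zr(yaw)*R.from_euler('y',-tilt,degrees=True)*R.from_matrix(np.diag([1.,-1,-1]))*zr(180*flip)
def up(z=.28):
    p=get_obs()["position"].copy()
    if p[2]<z: p[2]=z; bot.servo_line(p)
E
python3 - <<'E'
from h import *
for f in(0,1):
    for x,y in((.48,-.1),(.51,-.29),(.45,.28),(.67,.04)):
        print(f,x,y,[t for t in range(-90,91,10) if kinematics.solve_ik([x,y,.06 if x<.6 else .12],tool(0,t,f).as_quat()) is not None])
    q=kinematics.solve_ik([.45,.17,.36],tool(0,0,f).as_quat());print(q)
up(.3)
bot.reach([.45,.17,.36],tool(0,0,0).as_quat())
w=vision.read_camera("wrist");save("w1",w["frame"],1.5);np.savez("w1.npz",**w)
print(get_obs()["time_s"],-w["view"][:3,:3].T@w["view"][:3,3])
E
```

```text
0 0.48 -0.1 [-90, -80, -70, -60, -50, -40, -30, -20, -10, 0, 10, 20, 30, 40, 50, 60, 70, 80, 90]
0 0.51 -0.29 [-90, -80, -70, -60, -50, -40, -30, -20, -10, 0, 10, 20, 30, 40, 50, 60, 70, 80, 90]
0 0.45 0.28 [-90, -80, -70, -60, -50, -40, -30, -20, -10, 0, 10, 20, 40, 50, 60, 70, 80, 90]
0 0.67 0.04 [-80, -70, -60, -50, -40, -30, -20, -10, 0, 10, 20, 30, 40, 50, 60, 70, 80, 90]
[ 3.58085510e-01  2.73125244e-02  1.78749440e+00 -4.44089210e-16
  1.32678573e+00  1.92888184e+00]
1 0.48 -0.1 [-90, -80, -70, -60, -50, -40, -30, -20, -10, 0, 10, 20, 30, 40, 50, 60, 70, 80, 90]
1 0.51 -0.29 [-90, -80, -70, -60, -50, -40, -30, -20, -10, 0, 10, 20, 30, 40, 50, 60, 70, 80, 90]
1 0.45 0.28 [-90, -80, -70, -60, -50, -40, -30, -20, -10, 0, 10, 20, 40, 50, 60, 70, 80, 90]
1 0.67 0.04 [-80, -70, -60, -50, -40, -30, -20, -10, 0, 10, 20, 30, 40, 50, 60, 70, 80, 90]
[ 3.58085510e-01  2.73125244e-02  1.78749440e+00 -4.44089210e-16
  1.32678573e+00 -1.21271082e+00]
3.4667 [0.52619319 0.1689105  0.48527407]
```

View pics/w1.png

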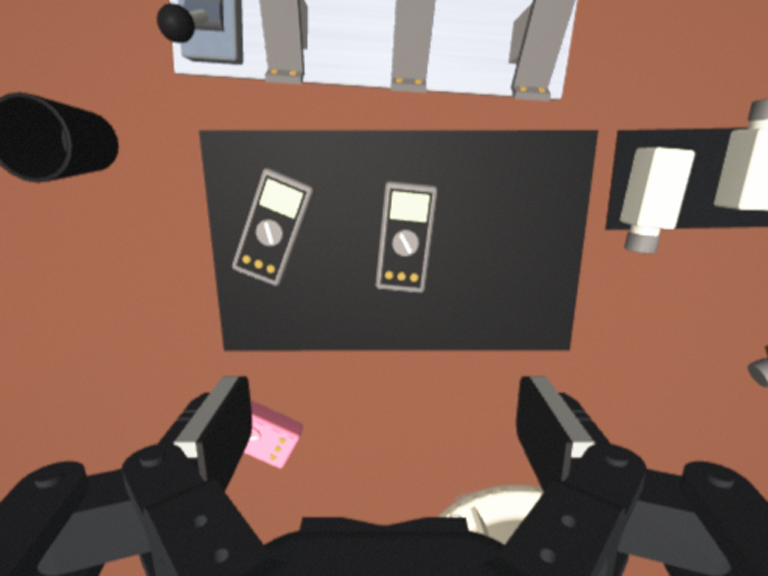

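The wrist view shows meter A with corners (265,169), (311,187), (278,284), (234,268) and meter B with corners (387,182), (436,187), (423,292), (377,290). The lips sit at rows 70–98. I'll refine the meter positions and work out which lip position fits.

```bash
python3 - <<'E'
from h import *
w=dict(np.load("w1.npz"))
for ps in ([(265,169),(311,187),(278,284),(234,268)],[(387,182),(436,187),(423,292),(377,290)]):
    m=np.array([onz(w,(p[0]/1.5,p[1]/1.5),.03)[:2] for p in ps]);x=m[0]+m[1]-m[2]-m[3]
    print("meter",m.mean(0),np.degrees(np.arctan2(x[1],x[0])),[np.round(np.linalg.norm(m[i]-m[(i+1)%4])*1e3) for i in range(4)])
c,s_=np.cos(np.pi/6),np.sin(np.pi/6)
def sl(s,n,y):return rest([s*c-n*s_,y,.085+s*s_+n*c])
for y in(.105,0,-.105):
    for s,n in((-.056,.012),(-.050,.012),(-.062,.012),(-.056,0),(-.05,0)):print(y,s,n,np.round(proj(w,sl(s,n,y))*1.5,1))
save("lip",cv2.resize(w["frame"][35:75,240:300],None,fx=10,fy=10,interpolation=cv2.INTER_CUBIC))
E
```

```text
meter [0.45604419 0.28082196] -21.788225481308327 [np.float64(47.0), np.float64(105.0), np.float64(47.0), np.float64(106.0)]
meter [0.4448251  0.14669324] -5.3691931134981 [np.float64(48.0), np.float64(107.0), np.float64(48.0), np.float64(110.0)]
0.105 -0.056 0.012 [284.9  85.6]
0.105 -0.05 0.012 [284.2  78.2]
0.105 -0.062 0.012 [285.6  92.7]
0.105 -0.056 0 [287.4  79.7]
0.105 -0.05 0 [286.7  72.5]
0 -0.056 0.012 [409.5  94.2]
0 -0.05 0.012 [410.2  87. ]
0 -0.062 0.012 [408.8 101.3]
0 -0.056 0 [409.4  88.2]
0 -0.05 0 [410.1  81.1]
-0.105 -0.056 0.012 [532.8 102.8]
-0.105 -0.05 0.012 [534.9  95.8]
-0.105 -0.062 0.012 [530.7 109.7]
-0.105 -0.056 0 [530.1  96.7]
-0.105 -0.05 0 [532.2  89.7]
```

View pics/lip.png

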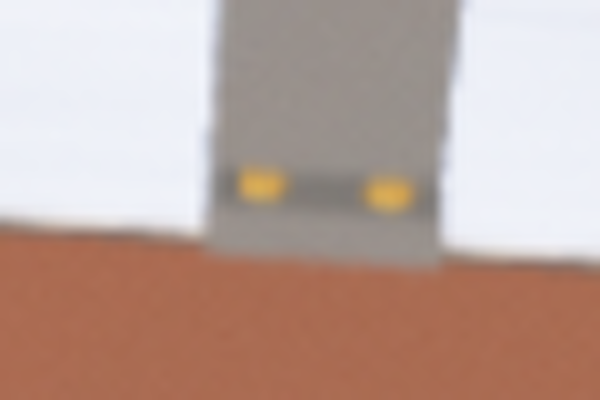

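The lip's inner face is at s≈−49 mm, so the seated centre is at s≈+5 to +6 mm. I'll place the meters at s=+8 mm, starting with meter B into cradle 3.

```bash
cat >> h.py <<'E'
c30,s30=np.cos(np.pi/6),np.sin(np.pi/6)
RC=RC+np.array([.001,0])
def sl(s,n,y):return rest([s*c30-n*s30,y,.085+s*s30+n*c30])
def nq(p,yaw,tilt):
    "flip that gives the nearest joints (mainly j6 small)"
    b=None
    for f in(0,1):
        o=tool(yaw,tilt,f).as_quat();q=kinematics.solve_ik(p,o)
        if q is not None and (b is None or abs(q[5])<b[0]): b=(abs(q[5]),f)
    return b[1]
def place_meter(c,yaw,cy):
    h=.022; f=0
    o=tool(yaw,0,f).as_quat(); p=np.r_[c,h]
    hand.move_gripper(.085); bot.reach(p+[0,0,.12],o); bot.servo_line(p,velocity=.12)
    hand.move_gripper(.03,50); g=get_obs();print("grip",g["gripper_width"],g["grip_force"])
    bot.servo_line(p+[0,0,.2],velocity=.25)
    o=tool(RY,30,f).as_quat()
    bot.reach(sl(.008,.10+h,cy),o); bot.servo_line(sl(.008,.003+h,cy),velocity=.08)
    g=get_obs();print("at",g["gripper_width"],g["wrist_force"],g["position"]-sl(.008,.003+h,cy))
    hand.move_gripper(.085); bot.servo_line(sl(.008,.12,cy),velocity=.2); print(get_obs()["time_s"])
E
python3 - <<'E'
from h import *
place_meter([.4438,.1464],-5.3,-.105)
up(.3);bot.reach([.45,.17,.36],tool(0,0,0).as_quat())
w=vision.read_camera("wrist");save("w2",w["frame"],1.5);np.savez("w2.npz",**w)
E
```

```text
grip 0.050977984489551556 51.89186990261078
at 0.05089574224731006 [ 0.33974878  0.21487169 -2.17551339] [1.42357065e-05 1.82407686e-05 1.73042808e-04]
10.2
```

View pics/w2.png

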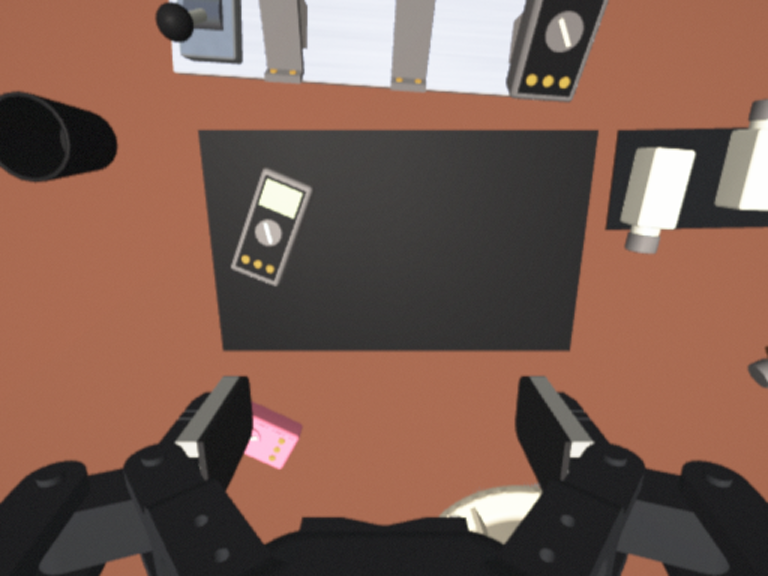

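Meter B lies on cradle 3, with its foot at row ~97. Meter A goes to cradle 2 next, then I'll look at the bottles.

```bash
python3 - <<'E'
from h import *
place_meter([.4548,.2804],-22.2,0)
up(.3);bot.reach([.40,-.20,.36],tool(0,0,0).as_quat())
w=vision.read_camera("wrist");save("w3",w["frame"],1.5);np.savez("w3.npz",**w)
t=vision.read_camera("top");np.savez("t3.npz",**t)
A=w["frame"];B=t["frame"][125:215,140:440]
s=vision.read_camera("side");S=s["frame"][130:330,110:330]
save("w3b",np.hstack([cv2.resize(A,(512,384)),np.pad(cv2.resize(S,(288,262)),((0,122),(0,0),(0,0)))]))
print(get_obs()["time_s"])
E
```

```text
grip 0.051132276030854996 52.513752579689026
at 0.051030366428957336 [-0.08533017  0.88155282 -2.22901026] [6.47885136e-05 1.01186643e-04 3.42572853e-04]
18.7667
21.25
```

View pics/w3b.png

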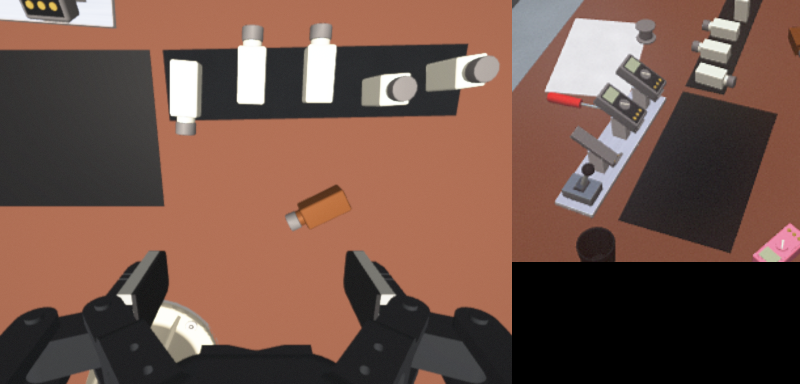

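Both meters sit in cradles 2 and 3. In the wrist view, bottle ends (bottom → cap) are (187,60)→(186,133), (251,103)→(253,26) and (319,102)→(321,25). Now to cast those into world points and cross-check them with the top view.

```bash
python3 - <<'E'
from h import *
w=dict(np.load("w3.npz"));t=dict(np.load("t3.npz"))
print(-w["view"][:3,:3].T@w["view"][:3,3])
for b,c in(((187,60),(186,133)),((251,103),(253,26)),((319,102),(321,25))):
    B=onz(w,b,.041);C=onz(w,c,.03);v=C-B;print(np.round(B,4),np.round(C,4),"len",np.hypot(*v[:2]),np.degrees(np.arctan2(v[1],v[0])))
yy,xx=np.mgrid[:384,:512]
for n,d,box in(("w",w,(140,360,20,130)),("t",t,(280,365,163,214))):
    m=(d["frame"].min(2)>(185))&(xx>box[0])&(xx<box[1])&(yy>box[2])&(yy<box[3])
    for c in blobs(m,60):print(n,[np.round(v,3) for v in rectw(d,c,.041)],cv2.boundingRect(c))
for p in((388,92),(452,75)):pass
# neighbours: cap tops
for p in((402,89),(485,69)):q=onz(w,p,.103);print("nb",q,zr(-SY).apply(q-np.r_[SC,0]))
E
```

```text
[ 0.4761593  -0.20023034  0.48483056]
[ 0.5317 -0.108   0.041 ] [ 0.4344 -0.0976  0.03  ] len 0.0978306523345788 173.9264715249541
[ 0.4765 -0.1936  0.041 ] [ 0.5747 -0.1966  0.03  ] len 0.09824307064166121 -1.7307417222737542
[ 0.4779 -0.2884  0.041 ] [ 0.5759 -0.2873  0.03  ] len 0.09806029927343715 0.6756974556157761
w [array([ 0.489, -0.101]), array([82.631, 36.773]), np.float64(-4.709)] (171, 60, 28, 65)
w [array([ 0.515, -0.195]), array([81.256, 37.047]), np.float64(-1.924)] (238, 40, 29, 65)
w [array([ 0.517, -0.289]), array([80.579, 37.26 ]), np.float64(-0.117)] (307, 39, 30, 65)
t [array([ 0.455, -0.315]), array([63.962, 25.158]), np.float64(-2.509)] (357, 194, 9, 21)
t [array([ 0.486, -0.103]), array([79.767, 34.876]), np.float64(-1.53)] (288, 183, 12, 26)
t [array([ 0.511, -0.197]), array([76.876, 31.778]), np.float64(-1.812)] (318, 175, 11, 25)
t [array([ 0.518, -0.289]), array([67.477, 31.749]), np.float64(-2.243)] (347, 174, 11, 22)
nb [ 0.49231255 -0.37359245  0.103     ] [-0.01132264 -0.08542871  0.103     ]
nb [ 0.51424976 -0.467073    0.103     ] [ 0.00898796 -0.17927611  0.103     ]
```

```bash
cat >> h.py <<'E'
def look():
    up(.3);bot.reach([.40,-.20,.36],tool(0,0,0).as_quat())
    w=vision.read_camera("wrist");yy,xx=np.mgrid[:384,:512]
    m=(w["frame"].min(2)>185)&(xx>120)&(yy>15)&(yy<200)
    for c in blobs(m,60):print("blob",[np.round(v,3) for v in rectw(w,c,.041)],cv2.boundingRect(c))
    return w
def stand(bot_xy,yaw,sgn,sxy,g=.053,go=True):
    "bot_xy: bottom end centre; yaw: of bottle's axis line (-90..90); sgn +1: cap to +x; sxy: strip target"
    t0=-30 if sgn>0 else 45; t1=t0+90*sgn; f=0
    r0=tool(yaw,t0,f); ax=zr(yaw).apply([sgn,0,0]); p0=np.r_[bot_xy,.022]+ax*g; tcp0=p0+[0,0,.008]
    # bottle bottom in the tool frame
    b=r0.inv().apply(np.r_[bot_xy,.022]-tcp0)
    r1=tool(SY,t1,f); tcp1=strip([*sxy,.0055])-r1.apply(b)
    q0=kinematics.solve_ik(tcp0+[0,0,.1],r0.as_quat());q1=kinematics.solve_ik(tcp1+[0,0,.12],r1.as_quat())
    print(tcp0,tcp1,np.round(q0,2),np.round(q1,2))
    if not go:return
    hand.move_gripper(.068);bot.reach(tcp0+[0,0,.1],r0.as_quat());bot.servo_line(tcp0,velocity=.12)
    hand.move_gripper(.02,40);o=get_obs();print("grip",o["gripper_width"],o["grip_force"])
    bot.servo_line(tcp0+[0,0,.13],velocity=.25);bot.reach(tcp1+[0,0,.12],r1.as_quat());bot.servo_line(tcp1,velocity=.08)
    o=get_obs();print("down",o["gripper_width"],o["wrist_force"],o["position"]-tcp1)
    hand.move_gripper(.068);bot.servo_line(tcp1-r1.apply([0,0,.09])+[0,0,.02],velocity=.2);print(get_obs()["time_s"])
E
python3 - <<'E'
from h import *
stand([.5317,-.105],-3.5,-1,[0,.185],go=False)
stand([.4765,-.289],-.5,1,[0,.0],go=False)
stand([.4755,-.195],-1.8,1,[0,.093])
w=look();save("w4",w["frame"],1.2)
E
```

```text
[ 0.47879886 -0.10176443  0.03      ] [ 0.50693624 -0.10286897  0.0585    ] [-0.34  0.26  2.52  2.67  0.45 -1.34] [-0.14  0.7   1.46 -0.11  1.76  1.44]
[ 0.52949798 -0.28946251  0.03      ] [ 0.49415121 -0.28811892  0.0585    ] [-0.4   0.7   1.44 -0.19  1.49  1.24] [-0.95  0.4   2.34  1.91  0.86 -1.12]
[ 0.52847385 -0.19666477  0.03      ] [ 0.49253625 -0.19513294  0.0585    ] [-0.29  0.66  1.52 -0.13  1.47  1.36] [-0.77  0.34  2.48  2.18  0.84 -1.27]
grip 0.03760190813049007 40.77463746070862
down 0.03718060232095048 [ 0.49366429  0.58535435 -1.8597436 ] [ 0.00011377 -0.00013104  0.00043269]
29.575
blob [array([ 0.493, -0.392]), array([40.931, 39.669]), np.float64(4.1)] (381, 73, 31, 33)
blob [array([ 0.503, -0.195]), array([41.071, 39.549]), np.float64(0.634)] (238, 66, 30, 33)
blob [array([ 0.484, -0.101]), array([93.589, 37.339]), np.float64(-4.71)] (171, 60, 28, 72)
blob [array([ 0.516, -0.492]), array([41.132, 39.818]), np.float64(8.562)] (457, 53, 32, 36)
blob [array([ 0.517, -0.289]), array([80.343, 37.443]), np.float64(-0.174)] (307, 38, 31, 65)
```

View pics/w4.png

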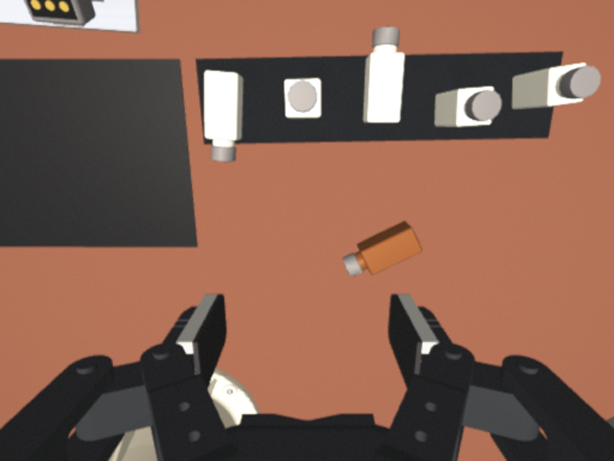

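Bottle 2 now stands upright at (302,98), on the strip. Next are bottle 3 and then bottle 1, with a look between them.

```bash
python3 - <<'E'
from h import *
stand([.4765,-.289],-.5,1,[0,.0])
look()
E
```

```text
[ 0.52949798 -0.28946251  0.03      ] [ 0.49415121 -0.28811892  0.0585    ] [-0.4   0.7   1.44 -0.19  1.49  1.24] [-0.95  0.4   2.34  1.91  0.86 -1.12]
grip 0.03750019002012353 40.835586190223694
down 0.037355394856644304 [0.61907452 0.87333836 0.07599801] [ 1.15298560e-04 -4.24954352e-05  3.99687487e-04]
40.55
blob [array([ 0.499, -0.296]), array([20.748,  9.582]), np.float64(3.687)] (322, 77, 8, 17)
blob [array([ 0.493, -0.392]), array([40.941, 39.942]), np.float64(4.091)] (381, 73, 31, 33)
blob [array([ 0.497, -0.297]), array([40.615, 40.599]), np.float64(2.303)] (312, 70, 31, 33)
blob [array([ 0.481, -0.139]), array([113.373,  93.733]), np.float64(85.282)] (171, 60, 83, 72)
blob [array([ 0.517, -0.492]), array([40.906, 39.993]), np.float64(7.878)] (457, 53, 32, 36)
```

Bottle 3 is standing. The blobs of bottles 1 and 2 have merged, so one of them was knocked, and I need a look.

```bash
python3 - <<'E'
from h import *
w=vision.read_camera("wrist");np.savez("w5.npz",**w)
s=vision.read_camera("side")
save("w5",np.hstack([cv2.resize(w["frame"][20:170,130:380],(500,300),interpolation=cv2.INTER_CUBIC),cv2.resize(s["frame"][90:210,220:340],(300,300),interpolation=cv2.INTER_CUBIC)]))
E
```

```text
(no output)
```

View pics/w5.png

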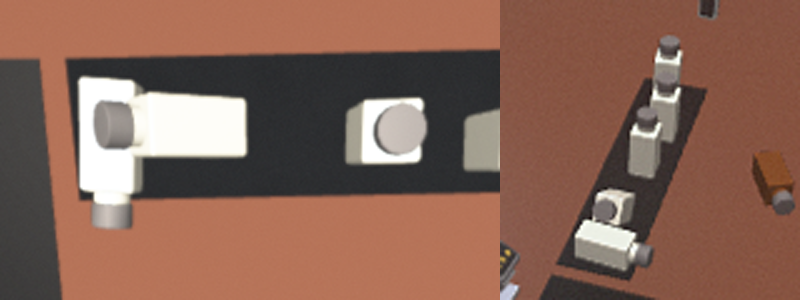

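Bottle 2 has tipped toward +y, with its cap propped on bottle 1. Its bottom edge is at raw (253,83) and the pitch is about 23°. The likely cause is my wrist flip near the singular tilt at ~60° forward, so from here I'll use backward-pointing final tilts and check the joint travel before moving.

```bash
cat >> h.py <<'E'
def stand2(btm,yaw,pitch,delta,fyaw,sxy,f,g=.05,off=.007,go=False,lift=.22):
    """btm: centre of bottle's bottom face; cap direction: yaw, pitched up; tool tilt relative to the bottle's normal = delta;
    final tool yaw fyaw, tilt 90+delta"""
    r0=tool(yaw,pitch+delta,f); rb=zr(yaw)*R.from_euler('y',-pitch,degrees=True); btm=np.asarray(btm)
    tcp0=btm+rb.apply([g,0,off]); b=r0.inv().apply(btm-tcp0)
    r1=tool(fyaw,90+delta,f); tcp1=strip([*sxy,.0055])-r1.apply(b)
    qs=[kinematics.solve_ik(p,r.as_quat()) for p,r in((tcp0+[0,0,.1],r0),(tcp0+[0,0,lift],r0),(tcp1+[0,0,lift],r1),(tcp1,r1))]
    print(f,np.round(tcp0,3),np.round(tcp1,3));[print("   ",None if q is None else np.round(q,2)) for q in qs]
    if not go:return
    hand.move_gripper(.068);bot.reach(tcp0+[0,0,.1],r0.as_quat());bot.servo_line(tcp0,velocity=.1)
    hand.move_gripper(.02,40);o=get_obs();print("grip",o["gripper_width"],o["grip_force"])
    bot.servo_line(tcp0+[0,0,lift],velocity=.2);bot.reach(tcp1+[0,0,lift],r1.as_quat());bot.servo_line(tcp1,velocity=.1)
    o=get_obs();print("down",o["gripper_width"],o["wrist_force"],o["position"]-tcp1)
    hand.move_gripper(.068);bot.servo_line(tcp1-r1.apply([0,0,.09])+[0,0,.02],velocity=.15);print(get_obs()["time_s"])
E
python3 - <<'E'
from h import *
w=dict(np.load("w5.npz"))
e=onz(w,(253,83.5),.038);n=onz(w,(196,82.5),.056);print("edge",e,"neck",n,"b1 right edge",onz(w,(201,90),.041))
th=np.radians(23.5);btm=[e[0],e[1]+.015-.019*np.sin(th),.003+.019*np.cos(th)];print(btm)
for f in(0,1):stand2(btm,90,23.5,-30,SY+180,[0,.093],f)
print("b1")
for f in(0,1):stand2([.5317,-.105,.022],176.5,0,-30,SY+180,[0,.183],f)
E
```

```text
edge [ 0.5013132  -0.19634541  0.038     ] neck [ 0.50155828 -0.12114277  0.056     ] b1 right edge [ 0.49277508 -0.12468276  0.041     ]
[np.float64(0.5013132035938688), np.float64(-0.18892164043237006), np.float64(0.020424141413317356)]
0 [ 0.501 -0.146  0.047] [ 0.508 -0.195  0.056]
    [-0.22  0.31  1.96 -0.15  0.85 -0.12]
    [-0.22  0.16  1.85 -0.12  1.11 -0.16]
    [-0.24  0.76  1.26 -0.26  2.14 -1.84]
    [-0.24  1.02  1.28 -0.23  1.86 -1.77]
1 [ 0.501 -0.146  0.047] [ 0.508 -0.195  0.056]
    None
    [-0.22  0.16  1.85 -0.12  1.11  2.98]
    [-0.24  0.76  1.26 -0.26  2.14  1.3 ]
    [-0.24  1.02  1.28 -0.23  1.86  1.37]
b1
0 [ 0.482 -0.102  0.029] [ 0.506 -0.105  0.056]
    [-0.29  0.18  2.36  0.92  0.14 -2.69]
    [-0.29 -0.07  2.25  0.25  0.46 -1.99]
    [-0.13  0.73  1.31 -0.15  2.14 -1.72]
    [-0.13  1.    1.34 -0.13  1.85 -1.68]
1 [ 0.482 -0.102  0.029] [ 0.506 -0.105  0.056]
    [-0.29  0.18  2.36  0.92  0.14  0.46]
    [-0.29 -0.07  2.25  0.25  0.46  1.15]
    [-0.13  0.73  1.31 -0.15  2.14  1.42]
    [-0.13  1.    1.34 -0.13  1.85  1.46]
```

```bash
python3 - <<'E'
from h import *
stand2([.5013,-.1889,.0204],90,23.5,-30,SY+180,[0,.093],0,go=True)
w=look();np.savez("w6.npz",**w)
s=vision.read_camera("side")
save("w6",np.hstack([cv2.resize(w["frame"][20:170,130:380],(500,300),interpolation=cv2.INTER_CUBIC),cv2.resize(s["frame"][90:210,220:340],(300,300),interpolation=cv2.INTER_CUBIC)]))
for f in(0,1):stand2([.5317,-.105,.022],176.5,0,-18,SY+180,[0,.183],f)
E
```

```text
0 [ 0.501 -0.146  0.047] [ 0.508 -0.195  0.056]
    [-0.22  0.31  1.96 -0.15  0.85 -0.12]
    [-0.22  0.16  1.85 -0.12  1.11 -0.16]
    [-0.24  0.76  1.26 -0.26  2.14 -1.84]
    [-0.24  1.02  1.28 -0.23  1.86 -1.77]
grip 0.03773213454863017 42.14648254215717
down 0.03758205139250671 [-0.96800555  0.46712612 -1.568032  ] [ 2.06070752e-04 -4.71939672e-05  3.97646344e-04]
52.7583
blob [array([ 0.493, -0.392]), array([41.151, 40.11 ]), np.float64(4.042)] (380, 74, 31, 33)
blob [array([ 0.498, -0.297]), array([40.14 , 40.128]), np.float64(0.018)] (311, 71, 31, 32)
blob [array([ 0.499, -0.197]), array([41.198, 39.006]), np.float64(0.647)] (239, 70, 29, 33)
blob [array([ 0.484, -0.101]), array([94.497, 36.773]), np.float64(-3.243)] (170, 60, 28, 73)
blob [array([ 0.516, -0.492]), array([41.014, 39.615]), np.float64(8.273)] (455, 54, 32, 36)
0 [ 0.482 -0.102  0.029] [ 0.506 -0.105  0.056]
    [-0.25  0.2   2.23  0.15  0.41 -1.89]
    [-0.25 -0.    2.11  0.09  0.73 -1.82]
    [-0.12  0.84  1.25 -0.18  2.29 -1.73]
    [-0.12  1.11  1.23 -0.15  2.04 -1.68]
1 [ 0.482 -0.102  0.029] [ 0.506 -0.105  0.056]
    [-0.25  0.2   2.23  0.15  0.41  1.26]
    [-0.25 -0.    2.11  0.09  0.73  1.33]
    [-0.12  0.84  1.25 -0.18  2.29  1.41]
    [-0.12  1.11  1.23 -0.15  2.04  1.46]
```

View pics/w6.png

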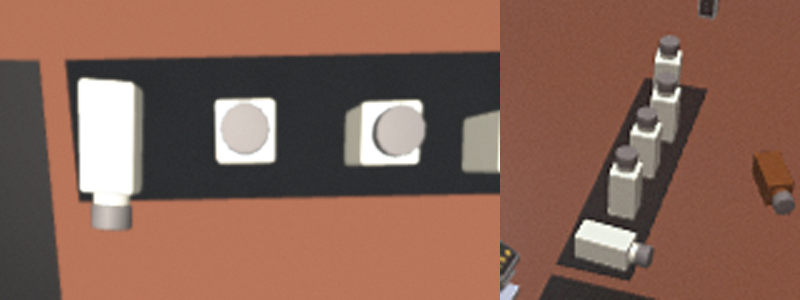

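Bottle 2 is upright at (246,130) and bottle 1 hasn't moved. Now bottle 1, and I'll measure the lever tip with stereo in the same run.

```bash
python3 - <<'E'
from h import *
stand2([.5317,-.105,.022],176.5,0,-18,SY+180,[0,.18],0,go=True)
w=look();s=vision.read_camera("side");t=vision.read_camera("top");np.savez("t7.npz",**t);np.savez("s7.npz",**s)
save("w7",np.hstack([cv2.resize(w["frame"][20:170,130:380],(500,300),interpolation=cv2.INTER_CUBIC),cv2.resize(s["frame"][90:330,110:350],(300,300),interpolation=cv2.INTER_CUBIC)]))
# knob: dark blob near expected tip
yy,xx=np.mgrid[:384,:512];L=[]
for n,d in(("t",t),("s",s)):
    e=proj(d,rest([-.034,.178,.10]));m=(d["frame"].max(2)<75)&(np.hypot(xx-e[0],yy-e[1])<14)
    bl=blobs(m,8);c=max(bl,key=cv2.contourArea);(u,r)=cv2.minEnclosingCircle(c);print(n,e,u,r);L.append(ray(d,*u))
(c1,r1),(c2,r2)=L
k=np.linalg.lstsq(np.c_[r1,-r2],c2-c1,rcond=None)[0];P,Q=c1+r1*k[0],c2+r2*k[1]
print("knob",(P+Q)/2,"gap",np.linalg.norm(P-Q),"rest frame",zr(-RY).apply((P+Q)/2-np.r_[RC,0]))
E
```

```text
0 [ 0.482 -0.102  0.029] [ 0.506 -0.108  0.056]
    [-0.25  0.2   2.23  0.15  0.41 -1.89]
    [-0.25 -0.    2.11  0.09  0.73 -1.82]
    [-0.13  0.84  1.25 -0.18  2.29 -1.74]
    [-0.13  1.12  1.23 -0.15  2.04 -1.69]
grip 0.03724903562560045 39.88345764577389
down 0.037508840249313974 [-0.2714248   0.40896519 -0.35716518] [ 1.60311189e-04 -9.66166552e-06  3.61384675e-04]
67.1917
blob [array([ 0.468, -0.337]), array([26.989, 16.808]), np.float64(0.022)] (347, 99, 13, 21)
blob [array([ 0.47 , -0.334]), array([41.477, 41.417]), np.float64(15.515)] (334, 90, 30, 37)
blob [array([ 0.493, -0.392]), array([41.117, 40.07 ]), np.float64(3.875)] (380, 74, 31, 33)
blob [array([ 0.499, -0.197]), array([41.225, 39.003]), np.float64(0.651)] (239, 70, 29, 33)
blob [array([ 0.501, -0.101]), array([42.206, 39.993]), np.float64(-89.978)] (168, 69, 32, 32)
blob [array([ 0.516, -0.492]), array([41.009, 39.609]), np.float64(8.278)] (455, 54, 32, 36)
t [154.87730159 156.19186243] (155.8333282470703, 153.1666717529297) 3.374849319458008
s [172.35617216 259.97283732] (169.0, 260.0) 4.472236156463623
knob [0.61900694 0.32191807 0.09407964] gap 0.00036029889284876416 rest frame [-0.02322539  0.17745509  0.09407964]
```

View pics/w7.png

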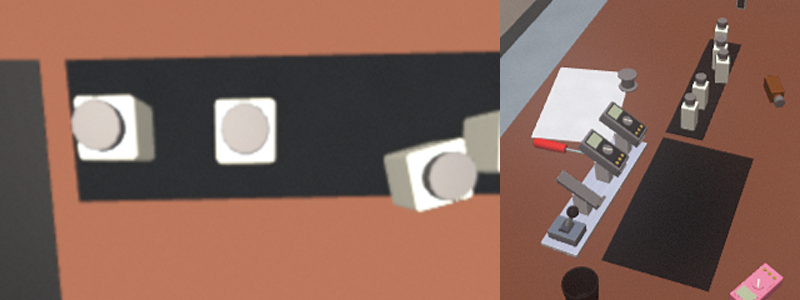

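Bottle 1 is upright at (105,127). Bottle 3 is still standing, but it has been shoved to cap raw (356,107), so it is off the row. The lever knob is at (0.619,0.322,0.094) with a stereo gap of 0.4 mm, which is consistent. I'll take bottle 3 from above, with the fingers on its ±x sides, and carry it back.

```bash
python3 - <<'E'
from h import *
w=vision.read_camera("wrist")
a=onz(w,(253,85),.103);b=onz(w,(356,107.5),.103);print("ref bottle2 cap",zr(-SY).apply(a-np.r_[SC,0]),"b3",b,zr(-SY).apply(b-np.r_[SC,0]))
for y in(103,-77):
    for f in (0,1):print(y,f,kinematics.solve_ik([b[0],b[1],.2],tool(y,0,f).as_quat()))
E
```

```text
ref bottle2 cap [-0.00377001  0.09072315  0.103     ] b3 [ 0.47131696 -0.32155355  0.103     ] [-0.0314114  -0.03303306  0.103     ]
103 0 [-6.01339079e-01  3.20724634e-01  1.79801112e+00 -4.44089210e-16
  1.02285690e+00 -8.28231882e-01]
103 1 [-6.01339079e-01  3.20724634e-01  1.79801112e+00 -4.44089210e-16
  1.02285690e+00  2.31336077e+00]
-77 0 [-6.01339079e-01  3.20724634e-01  1.79801112e+00 -4.44089210e-16
  1.02285690e+00  2.31336077e+00]
-77 1 [-6.01339079e-01  3.20724634e-01  1.79801112e+00 -4.44089210e-16
  1.02285690e+00 -8.28231882e-01]
```

```bash
python3 - <<'E'
from h import *
r=tool(103,0,0).as_quat();p=np.array([.4725,-.3215,.066]);hand.move_gripper(.068)
bot.reach(p+[0,0,.13],r);bot.servo_line(p,velocity=.1)
hand.move_gripper(.02,35);o=get_obs();print(o["gripper_width"],o["grip_force"])
u=np.array([0,0,.02]);bot.servo_line(p+u,velocity=.08)
r1=tool(SY+90,0,0).as_quat();q=strip([0,.003,.067]);bot.servo_line(q+u,r1,velocity=.1);bot.servo_line(q,velocity=.05)
print(get_obs()["wrist_force"]);hand.move_gripper(.068);bot.servo_line(q+[0,0,.15],velocity=.15)
w=look();print(get_obs()["time_s"])
s=vision.read_camera("side")
save("w8",np.hstack([cv2.resize(w["frame"][20:170,130:510],(500,200),interpolation=cv2.INTER_CUBIC),cv2.resize(s["frame"][80:200,200:380],(300,200),interpolation=cv2.INTER_CUBIC)]))
E
```

```text
0.03806898017435879 35.59787649050122
[-0.23930764  0.29448507 -2.26159594]
blob [array([ 0.493, -0.392]), array([41.205, 39.806]), np.float64(4.074)] (380, 74, 31, 33)
blob [array([ 0.499, -0.197]), array([40.031, 38.966]), np.float64(0.041)] (239, 70, 29, 32)
blob [array([ 0.502, -0.101]), array([42.173, 39.887]), np.float64(-89.959)] (168, 68, 32, 32)
blob [array([ 0.503, -0.294]), array([41.185, 40.6  ]), np.float64(1.99)] (309, 66, 31, 33)
blob [array([ 0.517, -0.492]), array([41.195, 40.298]), np.float64(7.926)] (456, 54, 32, 36)
80.325
```

View pics/w8.png

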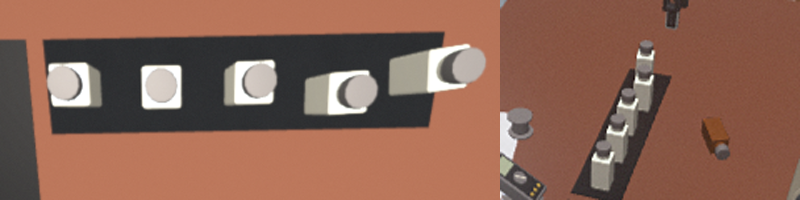

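All five bottles stand in the row. With the last picture I'll check the meters against the predicted seated face outlines.

```bash
python3 - <<'E'
from h import *
bot.reach([.50,.09,.42],tool(0,0,0).as_quat())
w=vision.read_camera("wrist");s=vision.read_camera("side");out=[]
for d in(w,s):
    im=cv2.resize(d["frame"],None,fx=3,fy=3,interpolation=cv2.INTER_CUBIC)
    for cy in(0,-.105):
        P=np.array([proj(d,sl(.0055+a,.03,cy+b)) for a,b in((.055,.026),(.055,-.026),(-.055,-.026),(-.055,.026))])*3
        cv2.polylines(im,[np.round(P).astype(np.int32)],True,(255,0,0),1);out.append(P)
    C=np.mean(np.vstack(out[-2:]),0).astype(int);print(C/3)
    x0,y0=max(C[0]-200,0),max(C[1]-200,0);k=im[y0:y0+400,x0:x0+400];d["c"]=np.pad(k,((0,400-k.shape[0]),(0,400-k.shape[1]),(0,0)))
save("m",np.hstack([w["c"],s["c"]]))
E
```

```text
[253.  66.]
[202.66666667 197.33333333]
```

View pics/m.png

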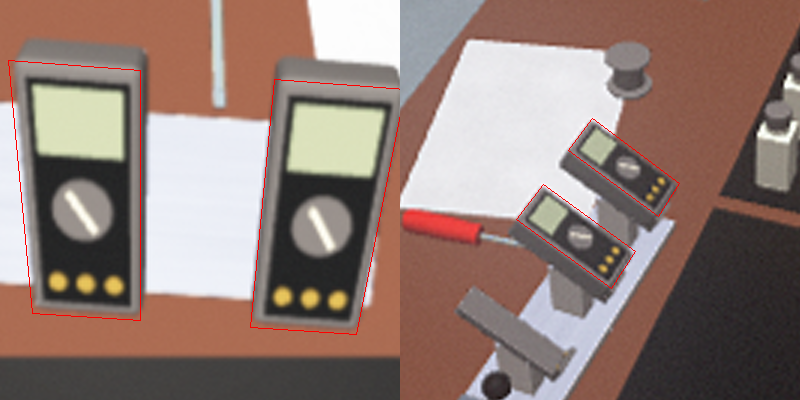

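The outlines match to about 3 mm, so both meters are seated. Now I'll push the lever with closed fingers in small steps, watching the force.

```bash
python3 - <<'E'
from h import *
hand.move_gripper(0.0);r=tool(RY,0,0).as_quat();Z=.099
bot.reach(rest([-.085,.178,.25]),r);bot.servo_line(rest([-.085,.178,Z]),velocity=.15)
bot.servo_line(rest([-.06,.178,Z]),velocity=.1);f0=get_obs()["wrist_force"]
x=-.06
while x<.03:
    x+=.003;bot.servo_line(rest([x,.178,Z]),velocity=.05)
    f=get_obs()["wrist_force"]-f0
    print(round(x,3),np.round(f,1))
    if abs(f[0])>12:break
bot.dwell(.3);bot.servo_line(rest([x-.04,.178,Z]),velocity=.1);bot.servo_line(rest([x-.04,.178,.3]),velocity=.2)
bot.reach([.40,.0,.36],tool(0,0,0).as_quat())
yy,xx=np.mgrid[:384,:512];L=[]
for n in("top","side"):
    d=vision.read_camera(n);e=proj(d,rest([.03,.178,.095]));m=(d["frame"].max(2)<75)&(np.hypot(xx-e[0],yy-e[1])<16)
    bl=blobs(m,6);c=max(bl,key=cv2.contourArea);u,rr=cv2.minEnclosingCircle(c);print(n,e,u,rr);L.append(ray(d,*u))
(c1,r1),(c2,r2)=L;k=np.linalg.lstsq(np.c_[r1,-r2],c2-c1,rcond=None)[0];P,Q=c1+r1*k[0],c2+r2*k[1]
print("knob rest",zr(-RY).apply((P+Q)/2-np.r_[RC,0]),np.linalg.norm(P-Q),get_obs()["time_s"])
E
```

```text
-0.057 [-0.1  1.2  1.4]
-0.054 [0.9 2.  1.1]
-0.051 [0.7 1.2 2.3]
-0.048 [1.4 1.6 1.4]
-0.045 [0.4 1.7 1.1]
-0.042 [0.7 1.3 1.2]
-0.039 [0.1 0.5 0.9]
-0.036 [0.7 1.5 1.4]
-0.033 [0.7 1.9 0.6]
-0.03 [-0.1  1.2  1.7]
-0.027 [0.9 2.  1.2]
-0.024 [0.7 1.5 1.6]
-0.021 [0.2 1.8 1.1]
-0.018 [0.1 1.5 1.3]
-0.015 [0.3 1.9 0.9]
-0.012 [0.1 1.8 1. ]
-0.009 [0.7 1.4 1.3]
-0.006 [0.6 1.8 1.6]
-0.003 [1.2 2.  1.3]
0.0 [-0.3  1.2  1. ]
0.003 [0.5 1.6 0.8]
0.006 [0.9 1.7 1.4]
0.009 [0.3 1.2 1.5]
0.012 [-6.8  2.5  3.5]
0.015 [-16.8   2.9  10.6]
top [156.86052105 136.09376514] (157.5, 135.5) 2.9155757427215576
side [151.26864677 253.90791789] (150.0, 255.0) 4.472236156463623
knob rest [0.03404783 0.17815757 0.08853268] 0.0012560129189993464 94.8333
```

The lever hit its stop and the knob is now at x=+34 mm, so it is fully on. One last numeric check of the bottles, then I hand in.

```bash
python3 - <<'E'
from h import *
look();bot.dwell(.5);t=get_obs()["time_s"];print(t)
E
```

```text
blob [array([ 0.494, -0.397]), array([22.261, 10.598]), np.float64(2.055)] (395, 81, 9, 18)
blob [array([ 0.493, -0.392]), array([41.184, 40.506]), np.float64(3.861)] (380, 74, 32, 33)
blob [array([ 0.499, -0.197]), array([41.244, 39.756]), np.float64(0.64)] (239, 70, 30, 33)
blob [array([ 0.501, -0.101]), array([42.519, 39.987]), np.float64(89.955)] (168, 69, 32, 32)
blob [array([ 0.504, -0.294]), array([41.096, 40.673]), np.float64(0.286)] (309, 66, 31, 33)
blob [array([ 0.517, -0.492]), array([41.219, 39.807]), np.float64(8.206)] (456, 54, 32, 36)
96.2
```

```bash
python3 -c "
from workcell import hand_in
print(hand_in())"
```

```text
the job is handed in; nothing more can be done
None
```

The job is handed in at about 96 s of the 210 s allowed, with no verdict returned: both meters are on cradles 2 and 3, all five bottles stand on the strip (bottle 2 tipped and bottle 3 was shoved on the way, both put back), and the lever is fully on.

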